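Hang and lock the fittings basket in the ultrasonic bath

ROBOT

A 6-joint arm with a two-finger parallel gripper is mounted at the origin on the work surface. World frame = base frame: x ahead of the robot, y to its left, z up, the work surface at z = 0. Lengths are in mm, angles in rad, forces in N, time in s.
With the tool pointing down it reaches from about 275 to 750 mm from the base axis. Payload 10.2 kg.
Tool frame: the origin (TCP) lies at the very end of the fingers, on their centre line; the grasp point (between the pads) lies 19 mm behind it (ctrl.grip_depth is the distance from the TCP to the grasp point, in mm); z points along the fingers, x is the direction in which the jaws open and shut, and the axes are right-handed (so a half turn about z gives the same grasp; the last joint's range is limited). The gripper opens to 85 mm and grips with 20 to 120 N. Pads are 22 mm wide; open, the fingers measure 114 mm over their backs; the gripper's body (76 mm by 85 mm) begins 54 mm behind the grasp point. The pads swing forward as they close: fully open they stand 13 mm farther back than shut.
Start: joints at [-1.323, 0.313, 1.498, -0, 1.331, -0.223], TCP at [238.129, -467.895, 231.294] pointing down, gripper open.
Joint ranges: [-2.94, 2.94], [-0.97, 2.17], [0.19, 2.56], [-1.23, 4.37], [0.02, 3.11], [-2.88, 2.88]. Speed limits (rad/s): [2.39, 2.39, 3.01, 3.14, 3.14, 3.14].

INTERFACE

Orientations are given as a unit quaternion [w, x, y, z].
In Python, from rig import ctrl gives the robot as it stands.
- The arm moves only by the tool play_rows, never from a script. Its argument "motion" is a list of rows, each a list of 2 entries, a list of its own where there are three numbers: the shift along the tool's x, y, z in mm, then the turn, a rotation vector about the tool's x, y, z in degrees. A call has 1 to 20 rows; each row shifts and turns the commanded pose from where the row before left it, along the tool's axes as they then stand; what a row does not reach is not made up. A row lasts 1/12 s, in which the tool goes at most 41.7 mm and 7.16 degrees, less where a joint would pass 70% of its speed; a pose out of reach is approached as far as the arm can. A call with a gripper value outside its range is refused whole. "fingers" is the finger opening in mm, from 0 to 85.4, set as the call begins (left out, the last holds). The fingers move at their own pace and stop on an object; "squeeze" is the grip in N (left out, the last holds). Time passes only in rows, so rows that do not move let the fingers close. It gives the time, the measured TCP pose, the force and the opening at its end, in the units of the state.
- ctrl.sense(): the state, without advancing time (a new reading comes with each control period).
- ctrl.capture(name): name is "scene" or "top" or "wrist"; returns the picture (384x512x3 uint8, red, green, blue); there is no depth.
- ctrl.get_calibration(name): a dict with "K" (3x3 intrinsics, pixels), "k1" (the pictures are not rectified: a ray, as slopes to the right and down, at radius r is drawn at 1 + k1 r^2 times it, then the intrinsics apply), "R" (3x3) and "t" (3): a world point X has camera coordinates R X + t; the wrist camera has in their place "tool_from_camera" (4x4, takes a point from camera to tool coordinates, whose origin is the TCP and whose axes are the tool frame's). Camera axes: x right, y down, z forward; pixel columns grow to the right and rows downward; lengths in mm; the calibration is good to about 2 mm. A picture is of the moment at which its call begins: read the wrist's pose just before it. get_calibration takes no time and is no camera call.
- ctrl.finish_job(): hands the job in, once; it reports no verdict.
Trained networks look in the newest picture that a camera, given by its name, has taken for a name from the list of things; names that differ only in an ending like _2 or _b are one class to them, and where a whole thing is asked for, a point or a joint stands for the part that bears it (a point fixed in the world has none). Each returns a list of dicts, best first, with "p" (0 to 1); they miss things now and then, are a little off and sometimes report something else, mostly with a low value. They report only what shows in the picture. A call takes as long as a camera call.
- ctrl.spot_in(camera, name): "position" ([column, row] as shares, 0 to 1, of the picture: columns of its width, rows of its height, amid what is visible of it).
The state is a dict: "time_s": time; "joints": joint angles; "dq": joint speeds; "tau": joint torques, N m; "eef_pos": TCP position; "ee_rot": TCP orientation; "force": force on the tool from outside, world axes, zero at the start; "wrist_torque": the same for the moment, N m; "grip_width": opening from 0.0 (shut) to 1.0 (fully open).
Only numpy, scipy, OpenCV 4.12 (cv2) and the standard library are available. Lean on these libraries where they do the work, as an engineer would, in place of code of your own. Each camera call takes 0.05 s, during which the arm holds its last target. There are 200 camera calls.

TASK

Take the wire basket of brass fittings by its grip, lower it into the ring on the ultrasonic bath's cover so that its three lugs go down the ring's three entry slots, then turn it clockwise (seen from above) until the lugs drop into the locking notches, and let go. Work gently and by feel: keep the basket upright, do not force its lugs against the ring, and leave everything else where it stands.

Things in the scene. Friction and masses are not known exactly. Their poses are not given: they have to be found in the camera images.
- basket: Round wire basket of brass fittings, loose, about 0.3 kg. Origin: centre of its underside; z up. Outer radius 36.5 mm from 13 to 51 mm above the underside, tapering to 30 mm at the underside. Three lugs stick out 120 degrees apart; one points along the basket's +x. A bail carries a grey grip bar over the centre.
- basket_grip (a point): Middle of the basket's grey grip bar, on the axis, 100 mm above the underside. The bar is 54 mm long along the basket's y, 14 mm thick along its x, 22 mm tall, flat-sided; 38 mm of free space below it; bail wires only at its ends.
- basket_lugs (a point): Point on the basket's axis, level with the undersides of its three lugs, 46 mm above the basket's underside. Each lug is 8 mm wide, 5 mm high and reaches 53 mm from the axis; they lie at 0, 120 and 240 degrees from the basket's +x.
- bath: Bench ultrasonic cleaner, fixed, drained, 206 x 186 mm; cover top 155 mm above the bench. Origin: on the bench under its centre; z up; x along the longer side, control panel on the -x side. On the cover, on the bath's axis, is a steel bayonet ring (see ring_rim, ring_run, ring_notch). It does not move in use. Over 50 N between basket and bath bends the lugs.
- ring_rim (a point): Centre of the ring at its flat rim, 179 mm above the bench. Ring: inner radius 38, outer 45 mm. Three entries 13 mm wide, 120 degrees apart, open upward. Clamped on by hand: one entry lies towards the bath's +x, turned by an unknown angle up to 0.45 rad either way, which the poses do not show: see or feel it. Lugs on the rim: basket underside at 133 mm.
- ring_run (a point): Centre of the ring at the floor of the entries, 165 mm above the bench. From each entry a run goes clockwise (from above) for 13 mm on this level, under a hook whose underside is 8 mm above this floor. The lugs poke out through the slots. Lugs on this floor: basket underside at 119 mm.
- ring_notch (a point): Centre of the ring at the floor of the locking notches, 160 mm above the bench. At the end of each run is a notch 13 mm wide and 5 mm deeper than the run, a full-height wall behind it. Middle of entry to middle of notch: 0.63 rad. Lugs in the notches: basket underside at 114 mm.
- solvent: amber glass solvent bottle with a white cap, 72 mm wide, 170 mm tall, loose; origin: centre of its underside. To be left alone.
- wash: white plastic bottle, 64 mm wide, 150 mm tall, loose; origin: centre of its underside. To be left alone.
- beaker: empty glass beaker, 68 mm wide, 90 mm tall, loose; origin: centre of its underside. To be left alone.
- jar: small glass jar with a white lid, 48 mm wide, 50 mm tall, loose; origin: centre of its underside. To be left alone.
- wrench: steel wrench lying flat, 160 mm long along its x, loose; origin: on the bench under its middle. To be left alone.
- vials: white rack of capped sample vials, 75 x 130 mm, 45 mm tall, loose; origin: centre of its underside. To be left alone.
- plainbasket: smaller plain wire basket without lugs, handle or contents, 52 mm wide, 50 mm tall, loose; origin: centre of its underside. To be left alone.

How it is judged:
By the outcome, as a careful person would: the job done as asked, in the order asked, and still so for the second after the job is handed in, with the robot touching nothing.
It also fails if it takes over 72 s, if anything falls off the work surface, if the arm or the gripper's body presses on something with over 40 N, if the wrist force passes 120 N, or if a joint passes its speed limit or range.

## Working session

There is one attempt and no reset: what is moved stays moved. The work goes in short steps, Python scripts to look and compute and a tool call to move; the robot and the scene stay as the last step left them, time stands still between calls to the robot, and variables do not carry over. Pictures are saved under pics/ and viewed, about 8 in all and at most 12, crops included, and the job is handed in when it is done.

Besides the shell and the picture viewer there is one more tool, called after "Emit:" as a command line: name --argument value ..., lists and objects as JSON in quotes. play_rows: Moves the arm, as the interface text tells. Its arguments: {"type":"object","properties":{"motion":{"type":"array"},"fingers":{"type":"number"},"squeeze":{"type":"number"}},"required":["motion"]}

```bash
mkdir -p pics; python3 - <<'E'
from rig import ctrl
import cv2,numpy as np
ims=[]
for c in("scene","top","wrist"):
    im=ctrl.capture(c); cv2.imwrite(f"pics/{c}0.png",im[:,:,::-1])
    k=ctrl.get_calibration(c); print(c,{a:np.round(b,3).tolist() for a,b in k.items()})
    for n in("basket","basket_grip","bath","ring_rim","plainbasket"):
        try: print(n,[(round(d['p'],2),np.round(np.array(d['position'])*[512,384],1).tolist()) for d in ctrl.spot_in(c,n)[:3]])
        except Exception as e: print(n,e)
    ims.append(im)
cv2.imwrite("pics/all0.png",cv2.resize(np.vstack(ims[:2])[:,:,::-1],None,fx=.78,fy=.78))
s=ctrl.sense();print({a:np.round(b,3).tolist() for a,b in s.items()})
E
```

```text
scene {'K': [[371.927, 0.0, 254.651], [0.0, 371.927, 197.644], [0.0, 0.0, 1.0]], 'k1': -0.067, 'R': [[0.663, 0.749, 0.021], [0.504, -0.425, -0.752], [-0.554, 0.509, -0.659]], 't': [-393.159, -200.98, 1630.109]}
basket [(0.62, [282.4, 194.8])]
basket_grip [(0.85, [281.5, 188.9])]
bath [(0.61, [190.6, 228.7])]
ring_rim [(0.97, [190.3, 229.2]), (0.3, [115.6, 281.3])]
plainbasket [(0.22, [187.0, 222.7])]
top {'K': [[468.125, 0.0, 255.656], [0.0, 468.125, 193.908], [0.0, 0.0, 1.0]], 'k1': 0.031, 'R': [[-0.028, -1.0, -0.012], [-0.988, 0.03, -0.153], [0.153, 0.007, -0.988]], 't': [12.694, 576.992, 1566.634]}
basket [(0.95, [202.8, 199.7]), (0.25, [318.9, 206.2])]
basket_grip [(0.89, [207.2, 202.9]), (0.21, [249.7, 165.4])]
bath [(0.67, [318.5, 208.1])]
ring_rim [(0.83, [318.3, 206.1])]
plainbasket [(0.64, [307.2, 145.9])]
wrist {'K': [[329.294, 0.0, 257.814], [0.0, 329.294, 188.92], [0.0, 0.0, 1.0]], 'k1': -0.059, 'tool_from_camera': [[1.0, -0.001, -0.001, -0.186], [0.001, 0.958, 0.287, -73.967], [0.001, -0.287, 0.958, -141.489], [0.0, 0.0, 0.0, 1.0]]}
basket []
basket_grip []
bath []
ring_rim []
plainbasket []
{'time_s': 0.9, 'joints': [-1.323, 0.313, 1.498, 0.0, 1.331, -0.223], 'dq': [-0.0, -0.0, 0.001, 0.002, 0.001, 0.0], 'tau': [-0.0, -41.217, -25.989, -0.0, 0.001, 0.0], 'eef_pos': [238.135, -467.894, 231.301], 'ee_rot': [-0.0, 0.853, -0.523, 0.0], 'force': [0.274, 0.305, 0.287], 'wrist_torque': [-0.014, 0.023, -0.012], 'grip_width': 0.999}
```

View pics/all0.png

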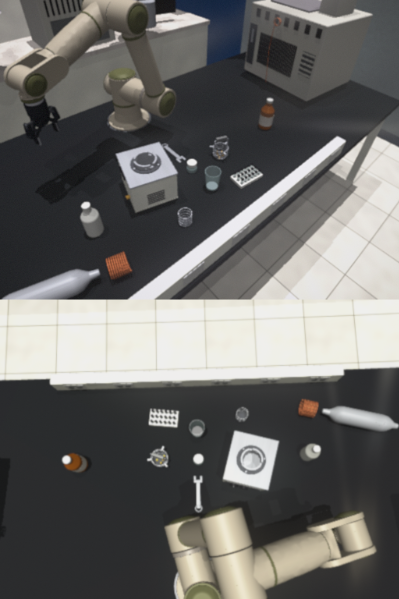

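The scene view shows the bath near the centre-left and the basket at about (282,190). In the top view the basket is at (205,201) and the ring at (318,206). Next I'll locate both and look at enlarged crops.

```bash
cat > h.py <<'E'
from rig import ctrl
import cv2,numpy as np
from scipy.spatial.transform import Rotation as Ro
def cam(c,s=None):
    k=ctrl.get_calibration(c);K=np.array(k['K'])
    if c!='wrist': return K,k['k1'],np.array(k['R']),np.array(k['t'])
    s=s or ctrl.sense();q=s['ee_rot'];T=np.eye(4);T[:3,:3]=Ro.from_quat([q[1],q[2],q[3],q[0]]).as_matrix();T[:3,3]=s['eef_pos']
    M=np.linalg.inv(T@np.array(k['tool_from_camera']));return K,k['k1'],M[:3,:3],M[:3,3]
def onz(C,px,z):
    K,k1,R,t=C
    d=cv2.undistortPoints(np.array([[px]],float),K,np.array([k1,0,0,0.]))[0,0]
    # model: distortion on ray radius
    v=R.T@np.array([d[0],d[1],1.]);o=-R.T@t
    return o+v*(z-o[2])/v[2]
def proj(C,X):
    K,k1,R,t=C;p=cv2.projectPoints(np.array(X,float).reshape(-1,1,3),cv2.Rodrigues(R)[0],t,K,np.array([k1,0,0,0.]))[0]
    return p[:,0]
E
python3 - <<'E'
from h import *
T=cam('top');S=cam('scene')
print('grip',onz(T,[207.2,202.9],100),onz(S,[281.5,188.9],100))
print('bask',onz(T,[202.8,199.7],50))
print('ring',onz(T,[318.3,206.1],179),onz(S,[190.3,229.2],179), onz(S,[190.3,225],179))
a=cv2.imread('pics/top0.png')
A=cv2.resize(a[165:245,155:255],None,fx=4,fy=4,interpolation=2)
B=cv2.resize(a[160:260,275:375],None,fx=3.2,fy=3.2,interpolation=2)
s=cv2.imread('pics/scene0.png')
D=cv2.resize(s[165:225,255:330],None,fx=16/3,fy=16/3,interpolation=2)
cv2.imwrite('pics/c0.png',np.hstack([A,B[:, :400]]))
E
```

```text
grip [543.18475948 156.87759136 100.        ] [591.99434395 123.78653527 100.        ]
bask [561.62381489 177.42976794  50.        ]
ring [ 511.75513368 -200.08261914  179.        ] [ 616.97107038 -265.58242049  179.        ] [ 603.30950817 -256.31189236  179.        ]
```

View pics/c0.png

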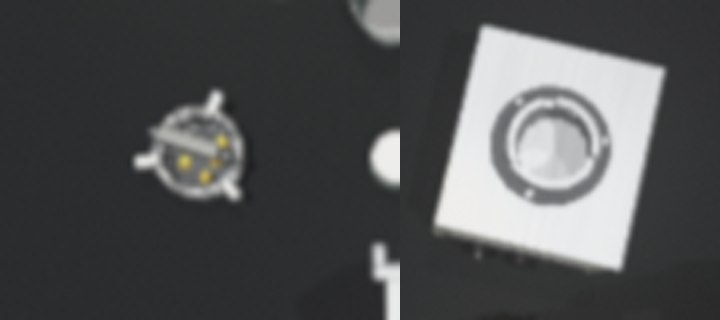

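Basket: lug tips in the left crop at (217,95), (137,162) and (237,195), with the bar running from (150,130) to (218,152). So the +x lug is the upper one. The ring is centred at (150,145) in the right crop.

```bash
python3 - <<'E'
from h import *
T=cam('top');S=cam('scene')
f=lambda u,v,z:onz(T,[155+(u+.5)/4-.5,165+(v+.5)/4-.5],z)
L=[f(217,95,48.5),f(137,162,48.5),f(237,195,48.5)]
c=np.mean(L,0);print('c',c,[(np.hypot(*(l-c)[:2]),np.degrees(np.arctan2(*(l-c)[1::-1]))) for l in L])
a,b=f(150,130,108),f(218,152,108);print('bar',(a+b)/2,np.degrees(np.arctan2(*(b-a)[1::-1])),np.hypot(*(b-a)[:2]))
g=lambda u,v,z:onz(T,[275+(u+.5)/3.2-.5,160+(v+.5)/3.2-.5],z)
print('ring',g(150,145,179))
P=[g(82,25,155),g(265,68,155),g(222,270,155),g(35,225,155)];P=np.array(P);print('bath',P.mean(0),P.round(), [np.degrees(np.arctan2(*(P[i]-P[i-1])[1::-1])) for i in range(4)],[np.hypot(*(P[i]-P[i-1])[:2]) for i in range(4)])
print(proj(S,[[*c[:2],48],[*g(150,145,179)]]))
s=ctrl.sense();q=s['ee_rot'];print(Ro.from_quat([q[1],q[2],q[3],q[0]]).as_matrix().round(3))
E
```

```text
c [552.8877045  174.02216562  48.5       ] [(np.float64(50.89947036216623), np.float64(-20.417143184871808)), (np.float64(52.14696303578209), np.float64(99.24228912774733)), (np.float64(51.79944253979292), np.float64(-139.39440132190032))]
bar [552.81112163 177.58699214 108.        ] -109.69255561209154 59.409011773385544
ring [ 515.02454371 -210.34701032  179.        ]
bath [ 517.14265274 -214.34769482  155.        ] [[ 642. -151.  155.]
 [ 592. -332.  155.]
 [ 393. -278.  155.]
 [ 442.  -96.  155.]] [np.float64(-15.364574062816203), np.float64(-105.33866314941245), np.float64(164.76940679199305), np.float64(74.79408686949942)] [np.float64(207.52610845332057), np.float64(187.5604693626272), np.float64(207.09076885265227), np.float64(188.04543324284623)]
[[282.77531857 188.89565248]
 [186.47168917 202.02356891]]
[[ 0.454 -0.891  0.   ]
 [-0.891 -0.454  0.   ]
 [-0.    -0.    -1.   ]]
```

Emit:
play_rows --motion '[[[-6.5,-22.7,-4.3],[0,0,0]],[[-6.5,-22.7,-4.3],[0,0,0]],[[-6.5,-22.7,-4.3],[0,0,0]],[[-6.5,-22.7,-4.3],[0,0,0]],[[-6.5,-22.7,-4.3],[0,0,0]],[[-6.5,-22.7,-4.3],[0,0,0]],[[-6.5,-22.7,-4.3],[0,0,0]],[[-6.5,-22.7,-4.3],[0,0,0]],[[-6.5,-22.7,-4.3],[0,0,0]],[[-6.5,-22.7,-4.3],[0,0,0]],[[-6.5,-22.7,-4.3],[0,0,0]],[[-6.5,-22.7,-4.3],[0,0,0]],[[-6.5,-22.7,-4.3],[0,0,0]],[[-6.5,-22.7,-4.3],[0,0,0]],[[-6.5,-22.7,-4.3],[0,0,0]],[[-6.5,-22.7,-4.3],[0,0,0]],[[0,0,0],[0,0,0]],[[0,0,0],[0,0,0]]]'

```text
time_s: 2.4
eef_pos: [515.1, -209.8, 300.0]
ee_rot: [0.0, 0.853, -0.522, 0.0]
force: [-0.4, -0.8, -0.5]
grip_width: 1.002
```

```bash
cat > rect.py <<'E'
from h import *
import sys
# metric top-down rectification of the wrist view at height z about (cx,cy): up = +x world, left = +y
def rect(im,C,cx,cy,z,half=60,n=480):
    u,v=np.meshgrid(np.arange(n),np.arange(n));s=2*half/n
    X=np.stack([cx+half-(v+.5)*s,cy+half-(u+.5)*s,np.full(u.shape,z)],-1)
    p=proj(C,X.reshape(-1,3)).reshape(n,n,2).astype(np.float32)
    return cv2.remap(im,p[...,0],p[...,1],1)
E
python3 - <<'E'
from rect import *
s=ctrl.sense();C=cam('wrist',s);im=ctrl.capture('wrist')[:,:,::-1].copy();cv2.imwrite('pics/w1.png',im)
print(s['eef_pos'],s['time_s'],ctrl.spot_in('wrist','ring_rim')[:1])
r=rect(im,C,515,-211,179,half=70,n=480)
cv2.imwrite('pics/w1r.png',np.hstack([r,cv2.resize(im,(320,240)).copy() if 0 else np.vstack([cv2.resize(im,(320,240)),np.zeros((240,320,3),np.uint8)])]))
E
```

```text
[ 515.08233951 -209.83917177  299.99075407] 2.4 [{'position': [0.5158, 0.4227], 'p': 0.56}]
```

View pics/w1r.png

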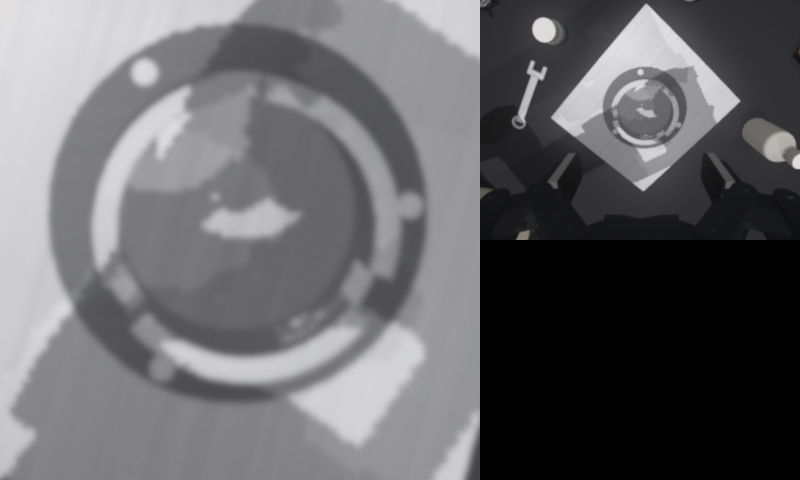

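The rectified view shows the ring centred at about (246,228). There are possible entry gaps at lower right (375,297), lower left (120,285) and top (270,90). I'll take a closer view to be sure, and unwrap it.

Emit:
play_rows --motion '[[[0,7,14],[0,0,0]],[[0,7,14],[0,0,0]],[[0,7,14],[0,0,0]],[[0,7,14],[0,0,0]],[[0,7,14],[0,0,0]],[[0,0,0],[0,0,0]],[[0,0,0],[0,0,0]]]'

```text
time_s: 3.08
eef_pos: [482.9, -226.9, 230.2]
ee_rot: [-0.0, 0.852, -0.523, -0.0]
force: [0.1, -0.1, 0.5]
grip_width: 1.002
```

```bash
python3 - <<'E'
from rect import *
s=ctrl.sense();C=cam('wrist',s);im=ctrl.capture('wrist')[:,:,::-1].copy();cv2.imwrite('pics/w2.png',im)
print(s['eef_pos'],s['time_s'])
r=rect(im,C,515,-211,179,half=60,n=480)
cl=cv2.createCLAHE(3,(4,4)).apply(r[:,:,0]);r2=cv2.cvtColor(cl,8)
# polar strip: world angle from -180..180, radius 30..60, about centre
def pol(cx,cy,z):
    a=np.radians(np.linspace(180,-180,760));R=np.linspace(60,30,100)
    X=np.stack([cx+np.cos(a)[None]*R[:,None],cy+np.sin(a)[None]*R[:,None],np.full((100,760),z)],-1)
    p=proj(C,X.reshape(-1,3)).reshape(100,760,2).astype(np.float32);return cv2.remap(im,p[...,0],p[...,1],1)
P=pol(514,-212.8,179)
for d in range(-180,181,30): cv2.line(P,(int((180-d)/360*759),0),(int((180-d)/360*759),5),(0,0,255),1)
o=np.zeros((600,760,3),np.uint8);o[:480,:480]=r;o[500:600]=P;o[:280,480:]=r2[100:380,100:380]
cv2.imwrite('pics/w2r.png',o)
E
```

```text
[ 482.89603604 -226.92407505  230.1943916 ] 3.0833
```

View pics/w2r.png

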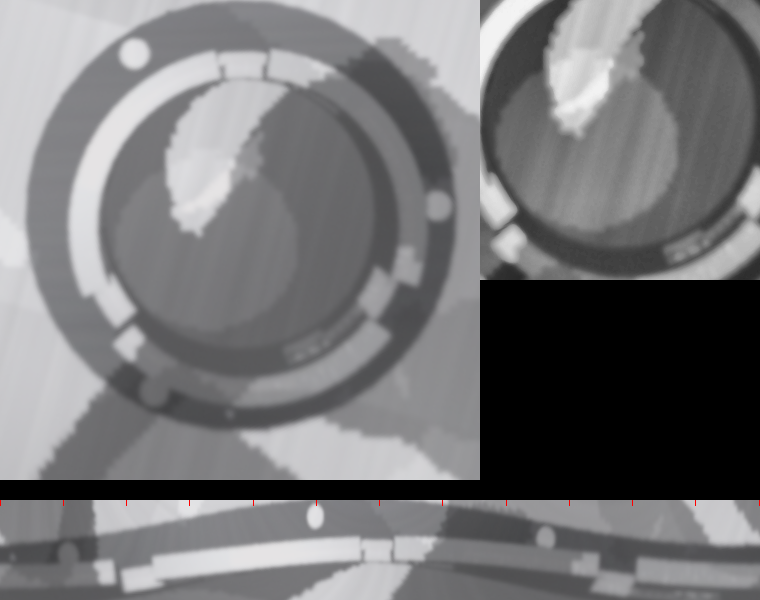

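The closer view is clear. The rim is centred at about (247,227) with radius 180 px (45 mm). The entry gaps sit at the top (243,52), lower right (395,303) and lower left (112,312). That puts one entry at about +1.8° in the world frame and the ring centre at about (518,-213). Now to the basket.

Emit:
play_rows --motion '[[[-20.4,-15.3,-4],[0,0,0]],[[-20.4,-15.3,-4],[0,0,0]],[[-20.4,-15.3,-4],[0,0,0]],[[-20.4,-15.3,-4],[0,0,0]],[[-20.4,-15.3,-4],[0,0,0]],[[-20.4,-15.3,-4],[0,0,0]],[[-20.4,-15.3,-4],[0,0,0]],[[-20.4,-15.3,-4],[0,0,0]],[[-20.4,-15.3,0],[0,0,0]],[[-20.4,-15.3,0],[0,0,0]],[[-20.4,-15.3,0],[0,0,0]],[[-20.4,-15.3,0],[0,0,0]],[[-20.4,-15.3,0],[0,0,0]],[[-20.4,-15.3,0],[0,0,0]],[[-20.4,-15.3,0],[0,0,0]],[[-20.4,-15.3,0],[0,0,0]],[[0,0,0],[0,0,0]]]'

```text
time_s: 4.55
eef_pos: [553.9, 179.4, 263.0]
ee_rot: [-0.001, 0.853, -0.521, 0.0]
force: [-0.1, -0.7, -0.6]
grip_width: 1.0
```

Emit:
play_rows --motion '[[[0,0,5],[0,0,-5.4]],[[0,0,5],[0,0,-5.4]],[[0,0,5],[0,0,-5.4]],[[0,0,5],[0,0,-5.4]],[[0,0,5],[0,0,-5.4]],[[0,0,5],[0,0,-5.4]],[[0,0,5],[0,0,-5.4]],[[0,0,5],[0,0,-5.4]],[[0,0,0],[0,0,0]],[[0,0,0],[0,0,0]],[[0,0,0],[0,0,0]]]'

```text
time_s: 5.47
eef_pos: [553.9, 175.4, 222.9]
ee_rot: [-0.0, 0.985, -0.174, 0.001]
force: [0.5, -0.1, 0.9]
grip_width: 0.998
```

```bash
python3 - <<'E'
from rect import *
s=ctrl.sense();C=cam('wrist',s);im=ctrl.capture('wrist')[:,:,::-1].copy();cv2.imwrite('pics/w3.png',im)
print(s['eef_pos'],s['time_s'],s['ee_rot'])
r=rect(im,C,553,175,48,half=70,n=400)
r2=rect(im,C,553,175,111,half=50,n=400)
cv2.imwrite('pics/w3r.png',np.hstack([r,r2]))
E
```

```text
[553.8976756  175.44892061 222.90853149] 5.4667 [-1.61848418e-04  9.84821426e-01 -1.73569478e-01  6.08217251e-04]
```

View pics/w3r.png

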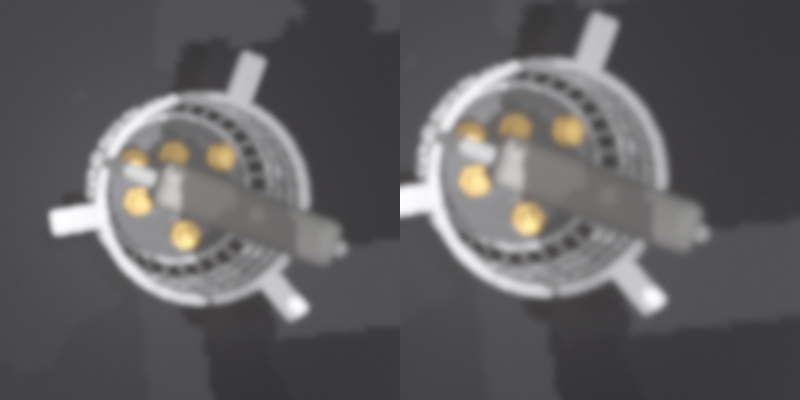

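Lug tips at (253,55), (52,223) and (297,314) put the basket at (554,174.8) with yaw −20.2°. The tool is already aligned, so I lower it and grip.

Emit:
play_rows --motion '[[[0.5,0.5,12],[0,0,0]],[[0,0,13],[0,0,0]],[[0,0,13],[0,0,0]],[[0,0,13],[0,0,0]],[[0,0,13],[0,0,0]],[[0,0,13],[0,0,0]],[[0,0,13],[0,0,0]],[[0,0,13],[0,0,0]],[[0,0,13],[0,0,0]],[[0,0,13],[0,0,0]],[[0,0,13],[0,0,0]],[[0,0,0],[0,0,0]],[[0,0,0],[0,0,0]]]'

```text
time_s: 6.6
eef_pos: [553.9, 174.9, 80.3]
ee_rot: [0.0, 0.985, -0.173, -0.0]
force: [-1.0, -0.1, 0.4]
grip_width: 1.004
```

Emit:
play_rows --motion '[[[0,0,0],[0,0,0]],[[0,0,0],[0,0,0]],[[0,0,0],[0,0,0]],[[0,0,0],[0,0,0]],[[0,0,0],[0,0,0]],[[0,0,0],[0,0,0]],[[0,0,0],[0,0,0]],[[0,0,0],[0,0,0]],[[0,0,0],[0,0,0]],[[0,0,0],[0,0,0]],[[0,0,0],[0,0,0]],[[0,0,0],[0,0,0]]]' --fingers 0 --squeeze 50

```text
time_s: 7.6
eef_pos: [554.0, 175.0, 80.4]
ee_rot: [-0.0, 0.985, -0.172, 0.0]
force: [-1.6, -0.5, 5.7]
grip_width: 0.153
```

Emit:
play_rows --motion '[[[0,0,-3],[0,0,0]],[[0,0,-7],[0,0,0]],[[0,0,-12],[0,0,0]],[[0,0,-15],[0,0,0]],[[0,0,-15],[0,0,0]],[[0,0,-15],[0,0,0]],[[0,0,-15],[0,0,0]],[[0,0,-15],[0,0,0]],[[0,0,-15],[0,0,0]],[[0,0,-15],[0,0,0]],[[0,0,-15],[0,0,0]],[[0,0,-15],[0,0,0]],[[0,0,-15],[0,0,0]],[[0,0,-15],[0,0,0]],[[0,0,-12],[0,0,0]],[[0,0,-6],[0,0,0]],[[0,0,0],[0,0,0]],[[0,0,0],[0,0,0]],[[0,0,0],[0,0,0]]]'

```text
time_s: 9.18
eef_pos: [553.5, 174.9, 284.0]
ee_rot: [0.0, 0.985, -0.172, -0.001]
force: [-0.3, 1.1, -4.4]
grip_width: 0.155
```

```bash
python3 - <<'E'
from rect import *
s=ctrl.sense();C=cam('wrist',s);im=ctrl.capture('wrist')[:,:,::-1].copy();cv2.imwrite('pics/w4.png',im)
e=np.array(s['eef_pos']);q=s['ee_rot'];print(e,s['time_s'],q,s['force'],s['wrist_torque'],np.degrees(2*np.arctan2(q[2],q[1])))
zl=e[2]-80.4+48.5
r=rect(im,C,e[0],e[1],zl,half=70,n=560)
cv2.imwrite('pics/w4r.png',r)
E
```

```text
[553.53970321 174.89165941 284.02332839] 9.1833 [ 2.56384086e-04  9.85067828e-01 -1.72164082e-01 -9.14833157e-04] [-0.28104022  1.0804665  -4.36602139] [0.00602804 0.00813213 0.03063888] -19.827343527394433
```

View pics/w4r.png

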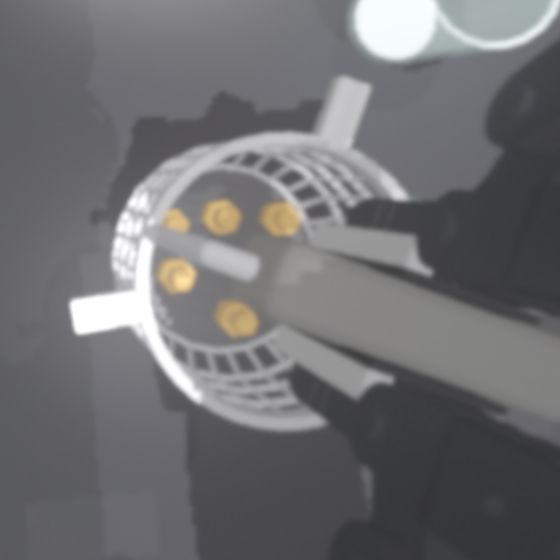

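The held basket's lug tips are at (353,80) and (72,317), so it is centred on the TCP to within about 0.5 mm and its yaw is about tool −0.2°. I'll carry it over the ring and turn it so the +x lug points to +1.8°.

Emit:
play_rows --motion '[[[2.7,10.5,0],[0,0,0]],[[5.46,20.93,0],[0,0,0]],[[5.46,20.93,0],[0,0,0]],[[5.46,20.93,0],[0,0,0]],[[5.46,20.93,0],[0,0,0]],[[5.46,20.93,0],[0,0,0]],[[5.46,20.93,0],[0,0,0]],[[5.46,20.93,0],[0,0,0]],[[5.46,20.93,0],[0,0,0]],[[5.46,20.93,0],[0,0,0]],[[5.46,20.93,0],[0,0,0]],[[5.46,20.93,0],[0,0,0]],[[5.46,20.93,0],[0,0,0]],[[5.46,20.93,0],[0,0,0]],[[5.46,20.93,0],[0,0,0]],[[5.46,20.93,0],[0,0,0]],[[5.46,20.93,0],[0,0,0]],[[5.46,20.93,0],[0,0,0]],[[2.7,10.5,0],[0,0,0]],[[0,0,0],[0,0,0]]]'

```text
time_s: 10.9
eef_pos: [517.7, -215.0, 284.5]
ee_rot: [0.0, 0.985, -0.173, -0.0]
force: [-0.1, 0.1, -3.1]
grip_width: 0.155
```

Emit:
play_rows --motion '[[[0,0,0],[0,0,-4.4]],[[0,0,0],[0,0,-4.4]],[[0,0,0],[0,0,-4.4]],[[0,0,0],[0,0,-4.4]],[[0,0,0],[0,0,-4.2]],[[0,0,0],[0,0,0]],[[0,0,0],[0,0,0]],[[0,0,0],[0,0,0]],[[0,0,0],[0,0,0]]]'

```text
time_s: 11.65
eef_pos: [518.4, -212.6, 285.1]
ee_rot: [-0.0, 1.0, 0.017, -0.0]
force: [-0.7, 0.2, -2.3]
grip_width: 0.156
```

```bash
python3 - <<'E'
from rect import *
s=ctrl.sense();C=cam('wrist',s);im=ctrl.capture('wrist')[:,:,::-1].copy();cv2.imwrite('pics/w5.png',im)
e=np.array(s['eef_pos']);q=s['ee_rot'];print(e,s['time_s'],q,s['force'],s['wrist_torque'],np.degrees(2*np.arctan2(q[2],q[1])))
r=rect(im,C,e[0],e[1],e[2]-80.4+48.5,half=65,n=400)
r2=rect(im,C,518.1,-212.9,179,half=65,n=400)
for a in (1.8,121.8,241.8):
    for i,w in ((45,1),):
        p=[200-np.sin(np.radians(a))*45*3.077,200-np.cos(np.radians(a))*45*3.077];cv2.circle(r2,(int(p[0]),int(p[1])),3,(0,0,255),1)
cv2.circle(r2,(200,200),int(45*3.077),(0,255,0),1)
cv2.imwrite('pics/w5r.png',np.hstack([r,r2]))
E
```

```text
[ 518.44840947 -212.59501726  285.09546008] 11.65 [-4.72914473e-05  9.99861899e-01  1.66186763e-02 -1.78274862e-05] [-0.70553295  0.15636368 -2.30680896] [ 0.02220819 -0.01326319 -0.03931472] 1.9044476955348508
```

View pics/w5r.png

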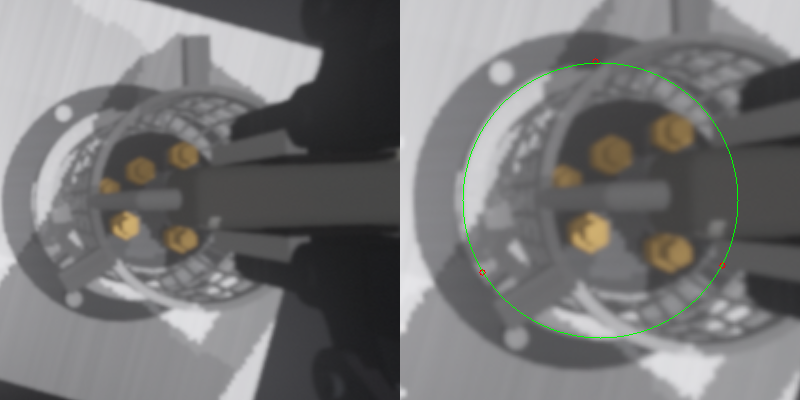

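The lugs line up with the entries (tip at (196,36), about 1.4–1.9°). The ring may sit about 1 mm further left (+y). I'll lower it in small steps, watching the force.

Emit:
play_rows --motion '[[[0,0,6],[0,0,0]],[[0,0,6],[0,0,0]],[[0,0,6],[0,0,0]],[[0,0,5],[0,0,0]],[[0,0,4],[0,0,0]],[[0,0,4],[0,0,0]],[[0,0,4],[0,0,0]],[[0,0,0],[0,0,0]],[[0,0,0],[0,0,0]],[[0,0,0],[0,0,0]]]'

```text
time_s: 12.53
eef_pos: [518.6, -212.9, 250.4]
ee_rot: [0.0, 1.0, 0.017, 0.0]
force: [0.1, -0.6, -2.9]
grip_width: 0.15
```

```bash
cat > st.py <<'E'
from h import *
s=ctrl.sense();e=np.array(s['eef_pos']);q=s['ee_rot']
print(e.round(2),'under',round(e[2]-80.4,1),'t',s['time_s'],'F',np.round(s['force'],2),'M',np.round(s['wrist_torque'],3),'yaw',np.degrees(2*np.arctan2(q[2],q[1])).round(2))
E
python3 st.py; python3 - <<'E'
from rect import *
im=cv2.imread('pics/w5.png')
# ring edge profile along +y from pic w5 (pose then)
s=ctrl.sense();s['eef_pos']=[518.45,-212.6,285.1];C=cam('wrist',s)
for x in (510,518,526,534):
    ys=np.arange(-175,-160,1.);p=proj(C,[[x,y,179] for y in ys]).astype(np.float32)
    v=cv2.remap(im,p[:,0].reshape(1,-1),p[:,1].reshape(1,-1),1)[0,:,1];ye=-212.9+np.sqrt(45**2-(x-518.1)**2)
    print(x,'expected',round(ye,1),dict(zip(ys.astype(int).tolist(),v.tolist())))
E
```

```text
[ 518.56 -212.89  250.36] under 170.0 t 12.5333 F [ 0.07 -0.59 -2.85] M [ 0.024 -0.003 -0.026] yaw 1.98
510 expected -168.6 {-175: 122, -174: 125, -173: 147, -172: 170, -171: 186, -170: 196, -169: 188, -168: 167, -167: 144, -166: 125, -165: 126, -164: 128, -163: 129, -162: 129, -161: 130}
518 expected -167.9 {-175: 180, -174: 203, -173: 209, -172: 210, -171: 210, -170: 209, -169: 200, -168: 180, -167: 171, -166: 157, -165: 133, -164: 128, -163: 129, -162: 129, -161: 130}
526 expected -168.6 {-175: 205, -174: 207, -173: 207, -172: 207, -171: 207, -170: 203, -169: 186, -168: 174, -167: 165, -166: 139, -165: 127, -164: 127, -163: 128, -162: 128, -161: 129}
534 expected -170.8 {-175: 210, -174: 208, -173: 206, -172: 198, -171: 170, -170: 133, -169: 121, -168: 124, -167: 126, -166: 126, -165: 127, -164: 127, -163: 128, -162: 128, -161: 129}
```

Emit:
play_rows --motion '[[[0,0,2],[0,0,0]],[[0,0,2],[0,0,0]],[[0,0,2],[0,0,0]],[[0,0,2],[0,0,0]],[[0,0,0],[0,0,0]],[[0,0,0],[0,0,0]]]'

```text
time_s: 13.03
eef_pos: [518.4, -212.8, 242.0]
ee_rot: [-0.0, 1.0, 0.017, -0.0]
force: [0.0, 0.7, -2.2]
grip_width: 0.158
```

```bash
python3 st.py
```

```text
[ 518.44 -212.84  241.97] under 161.6 t 13.0333 F [ 0.02  0.71 -2.18] M [ 0.019 -0.017 -0.008] yaw 1.97
```

Emit:
play_rows --motion '[[[0,0,3],[0,0,0]],[[0,0,3],[0,0,0]],[[0,0,3],[0,0,0]],[[0,0,3],[0,0,0]],[[0,0,3],[0,0,0]],[[0,0,3],[0,0,0]],[[0,0,3],[0,0,0]],[[0,0,3],[0,0,0]],[[0,0,0],[0,0,0]],[[0,0,0],[0,0,0]]]'

```text
time_s: 13.87
eef_pos: [518.4, -212.8, 218.0]
ee_rot: [-0.0, 1.0, 0.017, -0.0]
force: [-0.1, -0.4, -3.2]
grip_width: 0.159
```

```bash
python3 st.py; python3 - <<'E'
from rect import *
s=ctrl.sense();C=cam('wrist',s);im=ctrl.capture('wrist')[:,:,::-1].copy();cv2.imwrite('pics/w6.png',im)
cv2.imwrite('pics/w6r.png',rect(im,C,518.4,-212.8,179,half=60,n=560))
E
```

```text
[ 518.45 -212.82  217.99] under 137.6 t 13.8667 F [-0.12 -0.38 -3.23] M [-0.043  0.057  0.038] yaw 1.97
```

View pics/w6r.png

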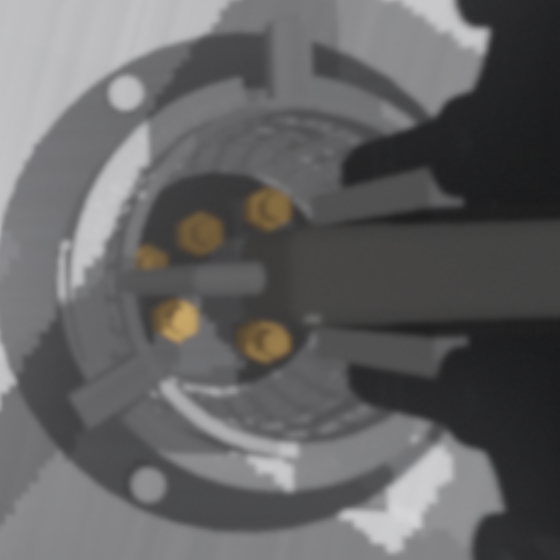

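The top lug (true position about 255–294 px after parallax) sits centred in the entry (243–304 px). I'll keep lowering.

Emit:
play_rows --motion '[[[0,0,2],[0,0,0]],[[0,0,2],[0,0,0]],[[0,0,2],[0,0,0]],[[0,0,2],[0,0,0]],[[0,0,0],[0,0,0]],[[0,0,0],[0,0,0]]]'

```text
time_s: 14.42
eef_pos: [518.4, -212.8, 210.0]
ee_rot: [-0.0, 1.0, 0.017, -0.0]
force: [-0.1, -0.1, -2.9]
grip_width: 0.156
```

```bash
python3 st.py
```

```text
[ 518.44 -212.8   209.97] under 129.6 t 14.4167 F [-0.1  -0.07 -2.89] M [-0.018  0.015 -0.016] yaw 1.97
```

Emit:
play_rows --motion '[[[0,0,2],[0,0,0]],[[0,0,2],[0,0,0]],[[0,0,2],[0,0,0]],[[0,0,1.5],[0,0,0]],[[0,0,1],[0,0,0]],[[0,0,0],[0,0,0]],[[0,0,0],[0,0,0]]]'

```text
time_s: 15.0
eef_pos: [518.5, -212.8, 201.6]
ee_rot: [-0.0, 1.0, 0.017, -0.0]
force: [0.1, 0.7, -2.8]
grip_width: 0.154
```

Emit:
play_rows --motion '[[[0,0,0.5],[0,0,0]],[[0,0,0],[0,0,0]],[[0,0,0.5],[0,0,0]],[[0,0,0],[0,0,0]]]'

```text
time_s: 15.33
eef_pos: [518.4, -212.9, 200.5]
ee_rot: [-0.0, 1.0, 0.017, -0.0]
force: [-0.3, -0.4, -2.0]
grip_width: 0.151
```

```bash
python3 st.py
```

```text
[ 518.44 -212.85  200.53] under 120.1 t 15.3333 F [-0.26 -0.35 -2.04] M [-0.01   0.021 -0.002] yaw 1.97
```

Emit:
play_rows --motion '[[[0,0,0],[0,0,1.5]],[[0,0,0],[0,0,1.5]],[[0,0,0],[0,0,1.5]],[[0,0,0],[0,0,1.5]],[[0,0,0],[0,0,0]],[[0,0,0],[0,0,0]]]'

```text
time_s: 15.83
eef_pos: [518.5, -212.8, 200.6]
ee_rot: [-0.0, 0.999, -0.035, 0.0]
force: [-0.6, -0.5, -2.9]
grip_width: 0.154
```

```bash
python3 st.py
```

```text
[ 518.47 -212.84  200.61] under 120.2 t 15.8333 F [-0.64 -0.45 -2.87] M [-0.026  0.011  0.019] yaw -3.98
```

Emit:
play_rows --motion '[[[0,0,0],[0,0,1.5]],[[0,0,0],[0,0,1.5]],[[0,0,0],[0,0,1.5]],[[0,0,0],[0,0,1.5]],[[0,0,0],[0,0,0]],[[0,0,0],[0,0,0]]]'

```text
time_s: 16.33
eef_pos: [518.5, -212.8, 200.6]
ee_rot: [0.0, 0.996, -0.087, -0.0]
force: [-0.1, 0.1, -3.0]
grip_width: 0.156
```

```bash
python3 st.py
```

```text
[ 518.46 -212.84  200.59] under 120.2 t 16.3333 F [-0.08  0.06 -2.99] M [-0.02   0.02   0.021] yaw -9.95
```

Emit:
play_rows --motion '[[[0,0,0],[0,0,2]],[[0,0,0],[0,0,2]],[[0,0,0],[0,0,2]],[[0,0,0],[0,0,2]],[[0,0,0],[0,0,2]],[[0,0,0],[0,0,2]],[[0,0,0],[0,0,2]],[[0,0,0],[0,0,2]],[[0,0,0],[0,0,0]],[[0,0,0],[0,0,0]]]'

```text
time_s: 17.17
eef_pos: [518.5, -212.8, 200.6]
ee_rot: [-0.0, 0.975, -0.224, 0.0]
force: [0.5, -0.5, -2.7]
grip_width: 0.155
```

```bash
python3 st.py
```

```text
[ 518.47 -212.83  200.61] under 120.2 t 17.1667 F [ 0.49 -0.54 -2.71] M [ 0.057 -0.066  0.055] yaw -25.92
```

Emit:
play_rows --motion '[[[0,0,0],[0,0,1.5]],[[0,0,0],[0,0,1.5]],[[0,0,0],[0,0,1.5]],[[0,0,0],[0,0,1.5]],[[0,0,0],[0,0,1.5]],[[0,0,0],[0,0,0.5]],[[0,0,0],[0,0,0]],[[0,0,0],[0,0,0]]]'

```text
time_s: 17.83
eef_pos: [518.5, -212.8, 200.6]
ee_rot: [0.0, 0.956, -0.292, 0.0]
force: [-0.2, 0.7, -3.1]
grip_width: 0.158
```

```bash
python3 st.py
```

```text
[ 518.47 -212.82  200.61] under 120.2 t 17.8333 F [-0.21  0.71 -3.11] M [-0.036 -0.04   0.024] yaw -33.95
```

Free all the way. At −34° the lugs should be over the notches, so I lower gently.

Emit:
play_rows --motion '[[[0,0,1],[0,0,0]],[[0,0,1],[0,0,0]],[[0,0,1],[0,0,0]],[[0,0,0],[0,0,0]],[[0,0,0],[0,0,0]]]'

```text
time_s: 18.25
eef_pos: [518.4, -212.8, 197.5]
ee_rot: [-0.0, 0.956, -0.293, -0.0]
force: [0.3, -0.3, -3.8]
grip_width: 0.155
```

```bash
python3 st.py
```

```text
[ 518.44 -212.83  197.51] under 117.1 t 18.25 F [ 0.26 -0.27 -3.78] M [0.042 0.    0.028] yaw -34.02
```

Emit:
play_rows --motion '[[[0,0,1],[0,0,0]],[[0,0,1],[0,0,0]],[[0,0,0.5],[0,0,0]],[[0,0,0],[0,0,0]],[[0,0,0],[0,0,0]]]'

```text
time_s: 18.67
eef_pos: [518.5, -212.8, 195.1]
ee_rot: [-0.0, 0.956, -0.293, -0.0]
force: [-0.5, -0.2, -3.4]
grip_width: 0.154
```

Emit:
play_rows --motion '[[[0,0,0.3],[0,0,0]],[[0,0,0],[0,0,0]],[[0,0,0],[0,0,0]]]'

```text
time_s: 18.92
eef_pos: [518.5, -212.8, 194.8]
ee_rot: [-0.0, 0.956, -0.293, -0.0]
force: [-0.0, 0.5, -3.3]
grip_width: 0.154
```

Emit:
play_rows --motion '[[[0,0,0.3],[0,0,0]],[[0,0,0],[0,0,0]],[[0,0,0],[0,0,0]]]'

```text
time_s: 19.17
eef_pos: [518.4, -212.8, 194.5]
ee_rot: [-0.0, 0.956, -0.293, -0.0]
force: [0.2, -0.2, -2.4]
grip_width: 0.157
```

Emit:
play_rows --motion '[[[0,0,0.3],[0,0,0]],[[0,0,0],[0,0,0]],[[0,0,0],[0,0,0]]]'

```text
time_s: 19.42
eef_pos: [518.5, -212.8, 194.4]
ee_rot: [0.0, 0.956, -0.293, 0.0]
force: [-0.7, 0.0, -0.5]
grip_width: 0.159
```

```bash
python3 st.py
```

```text
[ 518.47 -212.84  194.38] under 114.0 t 19.4167 F [-0.68  0.01 -0.52] M [ 0.06   0.144 -0.06 ] yaw -34.03
```

Emit:
play_rows --motion '[[[0,0,0.3],[0,0,0]],[[0,0,0],[0,0,0]],[[0,0,0],[0,0,0]]]'

```text
time_s: 19.67
eef_pos: [518.5, -212.9, 194.4]
ee_rot: [0.0, 0.956, -0.293, 0.0]
force: [-2.9, 1.3, 3.8]
grip_width: 0.154
```

```bash
python3 st.py
```

```text
[ 518.5  -212.88  194.37] under 114.0 t 19.6667 F [-2.88  1.28  3.83] M [0.199 0.378 0.003] yaw -34.02
```

Seated: the underside is at 114.0 mm with about 4–7 N of contact. I ease off and let go.

Emit:
play_rows --motion '[[[0,0,-0.3],[0,0,0]],[[0,0,0],[0,0,0]],[[0,0,0],[0,0,0]]]' --squeeze 20

```text
time_s: 19.92
eef_pos: [518.5, -212.9, 194.4]
ee_rot: [0.0, 0.956, -0.293, 0.0]
force: [-0.1, 1.3, 3.2]
grip_width: 0.159
```

Emit:
play_rows --motion '[[[0,0,0],[0,0,0]],[[0,0,0],[0,0,0]],[[0,0,0],[0,0,0]],[[0,0,0],[0,0,0]],[[0,0,0],[0,0,0]],[[0,0,0],[0,0,0]],[[0,0,0],[0,0,0]],[[0,0,0],[0,0,0]],[[0,0,0],[0,0,0]],[[0,0,0],[0,0,0]]]' --fingers 55

```text
time_s: 20.75
eef_pos: [518.5, -212.8, 194.2]
ee_rot: [-0.0, 0.956, -0.293, 0.0]
force: [0.4, -0.7, 0.3]
grip_width: 0.644
```

```bash
python3 st.py
```

```text
[ 518.47 -212.84  194.19] under 113.8 t 20.75 F [ 0.39 -0.71  0.31] M [-0.013  0.02   0.015] yaw -34.03
```

Released, with no residual load. I retreat straight up and check.

Emit:
play_rows --motion '[[[0,0,-4],[0,0,0]],[[0,0,-7],[0,0,0]],[[0,0,-10],[0,0,0]],[[0,0,-12],[0,0,0]],[[0,0,-14],[0,0,0]],[[0,0,-14],[0,0,0]],[[0,0,-14],[0,0,0]],[[0,0,-14],[0,0,0]],[[0,0,-14],[0,0,0]],[[0,0,-14],[0,0,0]],[[0,0,-10],[0,0,0]],[[0,0,-5],[0,0,0]],[[0,0,0],[0,0,0]],[[0,0,0],[0,0,0]],[[0,0,0],[0,0,0]]]'

```text
time_s: 22.0
eef_pos: [518.3, -212.7, 325.4]
ee_rot: [-0.0, 0.956, -0.293, -0.001]
force: [-0.5, 0.2, 0.3]
grip_width: 0.639
```

```bash
python3 st.py; python3 - <<'E'
from rect import *
s=ctrl.sense();C=cam('wrist',s);im=ctrl.capture('wrist')[:,:,::-1].copy()
a=rect(im,C,518.4,-212.8,162.5,half=65,n=400)
b=cv2.resize(ctrl.capture('scene')[150:260,120:260,::-1],(400,314))
cv2.imwrite('pics/w7r.png',np.hstack([a,np.vstack([b,np.zeros((86,400,3),np.uint8)])]))
E
```

```text
[ 518.3  -212.73  325.41] under 245.0 t 22.0 F [-0.45  0.21  0.28] M [-0.042  0.001 -0.064] yaw -34.02
```

View pics/w7r.png

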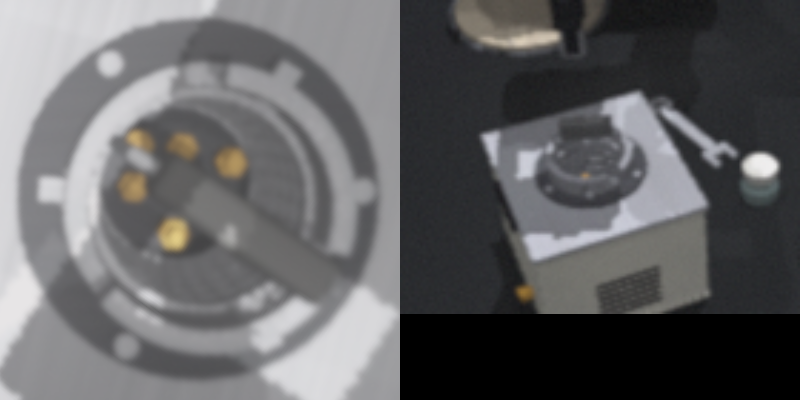

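The lug tips show at (290,70) and (42,188), past the entries and inside the notches. The basket is upright and the gripper is clear.

```bash
python3 -c "
from rig import ctrl
print(ctrl.finish_job())"
```

```text
the job is handed in; nothing more can be done
None
```

The basket is locked in the bath's ring and released, and I handed the job in at about 22 s of the 72 s allowed. The hand-in gave no verdict.

- **What I did:** I gripped the basket by its bar and lowered it with one lug at the +1.8° entry I saw in the wrist camera. I turned it clockwise 36° with no contact, then lowered it until the lugs rested on the notch floors. The last touch was about 7 N net of the basket's weight, against the 50 N limit. Then I opened the fingers and backed straight up.
- **Last checks:** The underside was at 114.0 mm, matching the notch depth. After release the wrist force was about zero. The final pictures show the basket upright with two lug tips about 36° past their entries. The third lug was hidden under the bar.
- **Not checked:** I did not measure the loose items afterwards. No unexpected contact force showed at any step. No check failed or disagreed. At the start, the detector's "ring" and "grip" marks in the scene camera were on the whole bath and basket, so I located those points from the pictures instead.

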